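Index the casting flask and nest its pouring funnel

ROBOT

A 7-joint arm with a two-finger parallel gripper is mounted at the origin on the work surface. World frame = base frame: x ahead of the robot, y to its left, z up, the work surface at z = 0. Lengths are in m, angles in rad, forces in N, time in s.
With the tool pointing down it reaches from about 0.425 to 0.925 m from the base axis. Payload 6.8 kg.
Tool frame: the origin (TCP) lies at the very end of the fingers, on their centre line; the grasp point (between the pads) lies 19 mm behind it; z points along the fingers, y is the line along which they close (so a half turn about z gives the same grasp; the last joint's range is limited). The gripper opens to 85 mm and grips with 20 to 120 N. Pads are 22 mm wide; open, the fingers measure 114 mm over their backs; the gripper's body (76 mm by 85 mm) begins 54 mm behind the grasp point. The pads swing forward as they close: fully open they stand 13 mm farther back than shut.
Start: joints at [-1.348, 0.477, 0.022, 1.555, -0.011, 1.109, -0.083], TCP at [0.219, 0.638, 0.231] pointing down, gripper open.
Joint ranges: [-2.96, 2.96], [-0.34, 2.1], [-1.41, 1.46], [0.24, 2.44], [-1.37, 4.51], [0.17, 1.92], [-2.96, 2.96]. Speed limits (rad/s): [2.39, 2.39, 3.14, 3.14, 3.14, 3.14, 3.14].

INTERFACE

Orientations are given as a unit quaternion [w, x, y, z].
In Python, from station import bot gives the robot as it stands.
- The arm moves only by the shell command python3 nudge.py 'ROWS' [FORCE]. ROWS is a JSON list that holds a single list of rows (three levels of brackets), with 1 to 20 rows, each of 5 numbers: dx, dy, dz in units of 50 mm, then a turn about the tool's z in rad, then the opening from 0.0 (shut) to 1.0 (fully open); each row shifts and turns the commanded pose from where the row before left it, along the tool's axes as they then stand; what a row does not reach is not made up. A row lasts 1/10 s, in which the tool goes at most 0.05 m and 0.15 rad, less where a joint would pass 70% of its speed; a pose out of reach is approached as far as the arm can. The fingers move at their own pace and stop on an object; FORCE is the grip in N (left out, the last holds). Time passes only in rows, so rows that do not move let the fingers close. It prints the time, the measured TCP pose, the force, the opening and the grip force at its end. Input that does not fit is refused with a message, and nothing moves.
- bot.get_obs(): the state, without advancing time (a new reading comes with each control period).
- bot.read_camera(name): name is "side" or "top"; returns the picture (400x640x3 uint8, blue, green, red); there is no depth.
- bot.camera_info(name): a dict with "vertical_fov" (degrees; the focal length in pixels is half the picture's height over the tangent of half this angle, whatever the lens; pixels are square), "cx", "cy" (the principal point, pixels), "k1" (the pictures are not rectified: a ray, as slopes to the right and down, at radius r is drawn at 1 + k1 r^2 times it, then the intrinsics apply), "view" (4x4, takes a point from world to camera coordinates). Camera axes: x right, y up, looking along -z (the intrinsics and any distortion apply to the point x, -y, -z); pixel columns grow to the right and rows downward; lengths in m; the calibration is good to about 2 mm. A picture is of the moment at which its call begins. camera_info takes no time and is no camera call.
- bot.hand_in(): hands the job in; it is judged then, once.
The state is a dict: "t": time; "q": joint angles; "joint_vel": joint speeds; "joint_torque": joint torques, N m; "eef_pos": TCP position; "tool_rot": TCP orientation; "contact_force": force on the tool from outside, world axes, zero at the start; "torque": the same for the moment, N m; "gripper_width": opening from 0.0 (shut) to 1.0 (fully open); "grasp_force": force on a finger pad.
Only numpy, scipy, OpenCV 4.12 (cv2) and the standard library are available. Lean on these libraries where they do the work, as an engineer would, in place of code of your own. Each camera call takes 0.05 s, during which the arm holds its last target. There are 200 camera calls.

TASK

Turn the flask in its casting table, pushing gently on the ears round its flange, until the notch faces the table's pointer; it must stay down in its well all the time. Then take the tapered funnel (not the straight-sided weight; both have a cross-bar to hold) and nest it upright and loosely in the flask's mouth: let it down softly, stop as soon as it rests, do not press it tight or drop it, and let go. Leave the notch at the pointer and everything else on the bench where it is.

Things in the scene. Friction and masses are not known exactly. Their poses are not given: they have to be found in the camera images.
- casting_table: fixed round metal table, 224 mm across, flat deck 60 mm above the bench; a round well in its middle holds the flask. Three upright steel posts (18 mm thick, tops 45 mm over the deck) stand 95 mm from its centre at 0, 120, 240 deg from its own +x. A 6 mm high pointer lies on the deck on its -x side, 88 to 110 mm out. Origin: centre of its underside, on the bench, z up.
- mark (a point): the spot on the rim circle that the pointer points at: 68 mm from the casting table's centre towards its own -x, 84 mm above the bench. The notch belongs here.
- flask: steel flask, 0.6 to 1 kg, loose in the 20 mm deep well (1.5 mm play all round); turns with sliding friction, stays where left. Origin: centre of its underside, 40 mm above the bench, z up. Round flange, radius 68 mm, 24 to 44 mm above the origin, with one notch (30 mm wide, 19 mm deep) at its own +x. Above it a flared mouth, outside radius 31 mm growing to 44 mm at 80 mm above the origin.
- notch (a point): flange edge at the notch: 68 mm out along the flask's own +x, on the flange's top. At 45, 135, 225, 315 deg from it four equal square ears stick out of the flange to radius 84 mm: 20 mm wide, 26 to 42 mm above the flask's origin (tops 22 mm over the deck). They pass inside the posts; a fingertip pushing one cannot, so one push turns the flask about 80 deg at most.
- mouth (a point): centre of the flask's open mouth, in the plane of its rim, 80 mm above the flask's origin. Inside, the mouth is a cone of 20 deg half angle, 39 mm radius at the rim, 26 mm at its floor 36 mm below.
- funnel: loose TAPERED steel funnel, an open cone of 20 deg half angle, about 0.25 kg: outside radius 28.4 mm at the bottom, 46.6 mm at 50 mm up, wall 4 mm, strainer floor. Starts standing on its small end. In the flask's mouth it comes to rest with its lower end about 25 to 31 mm below the rim (it depends on how the two are turned). Origin: centre of its underside, z up.
- funnel_grip (a point): middle of the funnel's cross-bar handle, 80 mm above the funnel's origin; the bar is 12 x 12 mm, 92 mm long, along the funnel's own x
- weight: plain STRAIGHT-sided round steel weight, bystander: 72 mm diameter, 50 mm high, with the same kind of cross-bar handle as the funnel (bar centre 80 mm up). Does not belong in the flask. Origin at the centre of its underside.
- bench_block: square steel bench block, 90 x 90 x 22 mm, bystander; origin at the centre of its underside
- tin_can: closed metal can, 90 mm across, 65 mm high, bystander; origin at the centre of its underside
- pliers: pliers with red grips, about 150 mm long, lying flat, bystander; origin under the pivot
- hammer: hammer lying flat, 240 mm long, bystander
- scraper: scraper with a handle, 170 mm long, lying flat, bystander
- ring_stick: upright tapered ring stick on a 70 mm round foot, 140 mm high, bystander; origin at the centre of its underside
- pickle_jar: closed jar, 70 mm across, 100 mm high, bystander; origin at the centre of its underside

How it is judged:
On the way, in this order (a step that is already met when the one before it is completed fails the run):
1. the notch faces the pointer, the funnel not yet in the flask (horizontal distance between notch and mark below 0.006 m and height (world z) of flask below 0.046 m and angle between flask's own z axis and vertical below 0.06 rad and horizontal distance between funnel and mouth above 0.06 m), for 0.3 s.
2. the funnel rests upright in the flask's mouth (horizontal distance between funnel and mouth below 0.007 m and z of funnel in the frame of flask between 0.043 and 0.057 m and angle between funnel's own z axis and vertical below 0.1 rad), for 0.3 s.
At the end, for the whole second after the job is handed in: the notch is within 6 mm of the mark, the flask flat in its well, the funnel upright (within 0.1 rad) and centred (within 7 mm) in the mouth, its lower end 23 to 37 mm below the rim, both at rest (all of step 2 and horizontal distance between notch and mark below 0.006 m and height (world z) of flask below 0.046 m and angle between flask's own z axis and vertical below 0.06 rad and linear speed of each of funnel, flask below 0.01 m/s and angular speed of flask below 0.05 rad/s); the robot touches nothing.
It fails at once if the flask is lifted or tipped out of its well (height (world z) of flask above 0.05 m or angle between flask's own z axis and vertical above 0.12 rad).
It fails at once if the funnel is pressed or dropped into the flask with more than 30 N (contact force between funnel and flask above 30 N).
It fails at once if the fingers push the flask with more than 40 N (contact force between the fingers and flask above 40 N).
It fails at once if something else on the bench is moved more than 30 mm (distance of any of weight, bench_block, tin_can, pliers, hammer, scraper, ring_stick, pickle_jar from where it was at the start of the episode above 0.03 m).
It also fails if it takes over 72 s, if anything falls off the work surface, if the arm or the gripper's body presses on something with over 40 N, if the wrist force passes 120 N, or if a joint passes its speed limit or range.

## Working session

There is one attempt and no reset: what is moved stays moved. The work goes in short steps, Python scripts to look and compute and a shell command to move; the robot and the scene stay as the last step left them, time stands still between calls to the robot, and variables do not carry over. Pictures are saved under pics/ and viewed, at most 10 in all, crops included, and the job is handed in when it is done.

```bash
ls; mkdir -p pics
python3 - <<'E'
from station import bot
import cv2
for n in("side","top"):
    print(n,bot.camera_info(n)); cv2.imwrite(f"pics/{n}0.png",bot.read_camera(n))
o=bot.get_obs(); print(o)
E
```

```text
nudge.py
pics
station.py
side {'vertical_fov': 55.916703688321334, 'cx': 318.9938570505981, 'cy': 203.90077621045933, 'k1': -0.046932019148532844, 'view': array([[-0.90324173, -0.42895766, -0.01223548,  0.54635139],
       [ 0.3332445 , -0.71909537,  0.60979501, -0.23383003],
       [-0.27037471,  0.54671489,  0.79246473, -0.82895108],
       [ 0.        ,  0.        ,  0.        ,  1.        ]])}
top {'vertical_fov': 45.09948031989352, 'cx': 307.89390104369625, 'cy': 198.4276321200239, 'k1': -0.005848400170956234, 'view': array([[ 5.93972525e-04, -9.99946013e-01, -1.03738995e-02,
         2.48381724e-02],
       [ 9.82242078e-01, -1.36292731e-03,  1.87613012e-01,
        -6.28150729e-01],
       [-1.87617022e-01, -1.03011176e-02,  9.82188241e-01,
        -1.21460842e+00],
       [ 0.00000000e+00,  0.00000000e+00,  0.00000000e+00,
         1.00000000e+00]])}
{'t': 0.1, 'q': array([-1.34811368,  0.47772043,  0.02234259,  1.55633424, -0.0115072 ,
        1.10931918, -0.08309643]), 'joint_vel': array([ 1.38912612e-04, -1.92442517e-03,  2.38418195e-04, -2.75940159e-03,
        8.88920003e-05,  8.93437224e-04, -1.02042460e-03]), 'joint_torque': array([ 3.83900246e-03, -5.97764182e+01,  1.61317628e+00, -2.81953597e+01,
        1.27425665e-02,  4.95242479e-03,  3.50657061e-06]), 'eef_pos': array([0.21906416, 0.63790122, 0.23042869]), 'tool_rot': array([-7.96379659e-05,  1.64628094e-01,  9.86355366e-01, -8.22707981e-04]), 'contact_force': array([-0.90809498,  0.14124248, -0.50114708]), 'torque': array([0.00590548, 0.00430598, 0.0003228 ]), 'grasp_force': 0.0, 'gripper_width': 0.9982829540411021}
```
View pics/side0.png

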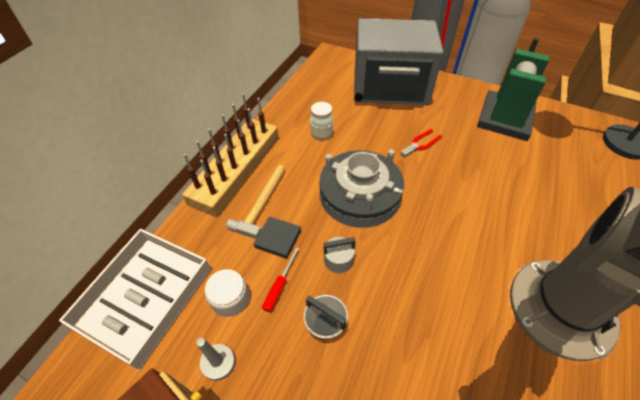

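View pics/top0.png

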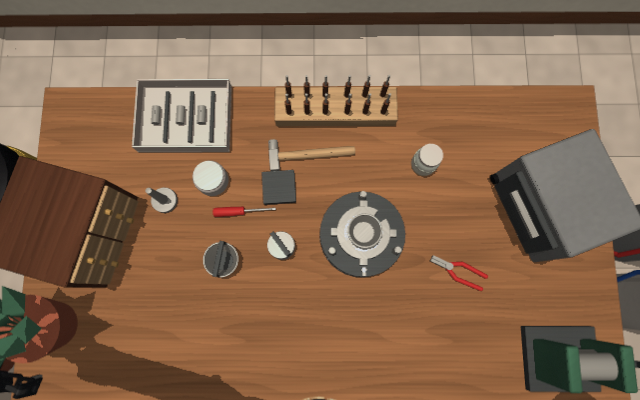

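The side view shows the table at (362,185), weight at (340,252) and funnel at (326,317). The top view shows the table at (363,234), its pointer near (364,270), the notch up-right near (380,213), the weight at (281,245) and the funnel at (221,260). I'll zoom in next.

Create h.py:
```python
import numpy as np, cv2
from station import bot
def cam(n):
    c=bot.camera_info(n); f=200/np.tan(np.radians(c["vertical_fov"]/2))
    return f,c["cx"],c["cy"],c["k1"],np.array(c["view"])
def K(n):
    f,cx,cy,k,V=cam(n); return np.array([[f,0,cx],[0,f,cy],[0,0,1]]),np.array([k,0,0,0,0]),V
def ray(n,p):
    k,d,V=K(n); x,y=cv2.undistortPoints(np.float64([[p]]),k,d)[0,0]
    R=V[:3,:3]; v=R.T@[x,-y,-1]; return -R.T@V[:3,3],v/np.linalg.norm(v)
def onz(n,p,z):
    o,v=ray(n,p); return o+v*(z-o[2])/v[2]
def tri(ps,pt):
    o1,a=ray("side",ps);o2,b=ray("top",pt)
    s=np.linalg.lstsq(np.c_[a,-b],o2-o1,rcond=None)[0]
    P,Q=o1+s[0]*a,o2+s[1]*b; return (P+Q)/2,np.linalg.norm(P-Q)
def proj(n,P):
    k,d,V=K(n); X=V[:3,:3]@P+V[:3,3]; X=X*[1,-1,-1]
    return cv2.projectPoints(X[None],np.zeros(3),np.zeros(3),k,d)[0][0,0]
```

Run:
```python
import cv2,numpy as np
t=cv2.imread("pics/top0.png");s=cv2.imread("pics/side0.png")
r=lambda a,f:cv2.resize(a,None,fx=f,fy=f,interpolation=cv2.INTER_CUBIC)
a=r(t[185:285,313:413],4); b=r(s[140:240,310:410],4)
c=r(t[215:295,190:310],3.33)[:266,:400]; d=r(s[225:345,290:370],3.33)
cv2.imwrite("pics/z1.png",np.hstack([a,b]))
c2=np.zeros((400,800,3),np.uint8); c2[:c.shape[0],:c.shape[1]]=c; c2[:d.shape[0],400:400+d.shape[1]]=d[:400]
cv2.imwrite("pics/z2.png",c2)
```

```text
(no output)
```

View pics/z1.png

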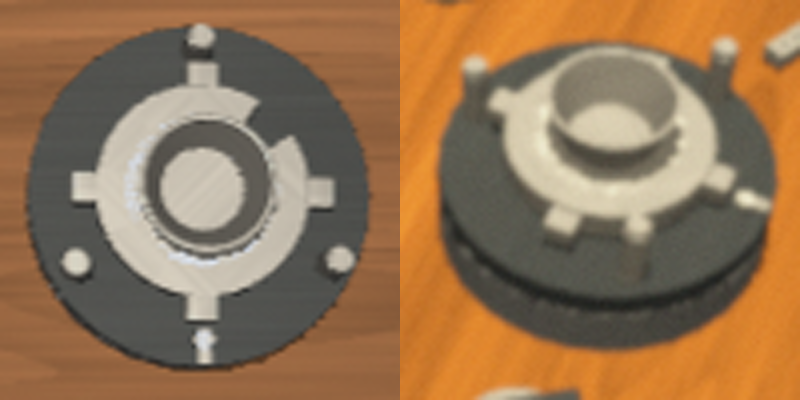

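View pics/z2.png

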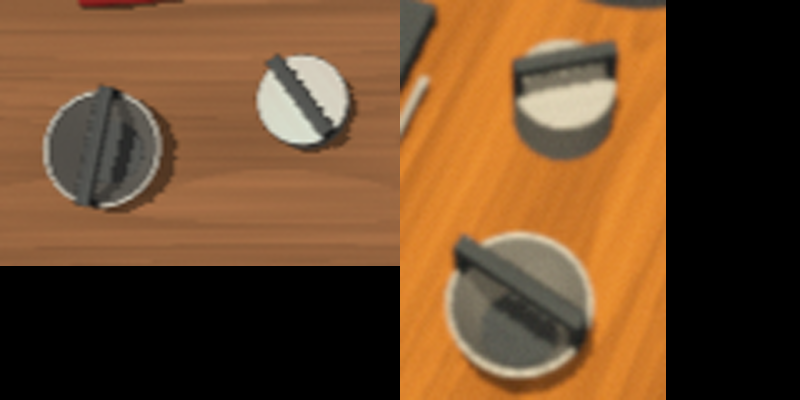

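The crops show flask ears at about 0/90/180/270° in world azimuth and the notch near -45°, with the pointer towards -x. The posts sit at (201,30), (77,262) and (341,260) in the top crop. The funnel's bar runs (108,90)-(88,203) in the second crop. Next I'll triangulate.

Run:
```python
from h import *
np.set_printoptions(precision=4,suppress=True)
T=lambda x,y:((x+.5)/4-.5+313,(y+.5)/4-.5+185)
S=lambda x,y:((x+.5)/4-.5+310,(y+.5)/4-.5+140)
f=3.33
T2=lambda x,y:((x+.5)/f-.5+190,(y+.5)/f-.5+215)
S2=lambda x,y:((x+.5)/f-.5+290,(y+.5)/f-.5+225)
posts=[]
for s,t in[((75,65),(202,32)),((238,230),(76,262)),((325,46),(341,260))]:
    P,e=tri(S(*s),T(*t)); posts.append(P); print("post",P,e, onz("top",T(*t),.105), onz("side",S(*s),.105))
C=np.mean([onz("top",T(*t),.105) for t in[(202,32),(76,262),(341,260)]],0); print("C",C)
Cs=np.mean([onz("side",S(*s),.105) for s in[(75,65),(238,230),(325,46)]],0);print(Cs)
d=onz("top",T(202,32),.105)-C; print("post az",np.degrees(np.arctan2(d[1],d[0])),np.hypot(*d[:2]))
print("pointer",[onz("top",T(204,y),.066) for y in(330,362)])
E=[onz("top",T(*p),.082) for p in[(203,62),(72,186),(202,320),(334,192)]]
print("ears",E,np.mean(E,0))
F=np.mean(E,0)
for e in E: print(np.degrees(np.arctan2(*(e-F)[1::-1])),np.hypot(*(e-F)[:2]))
for p in[(260,102),(292,134)]:
    e=onz("top",T(*p),.084); print("notch",e,np.degrees(np.arctan2(*(e-F)[1::-1])),np.hypot(*(e-F)[:2]))
A,e1=tri(S2(62,243),T2(108,90));B,e2=tri(S2(182,343),T2(88,203)); print("bar",A,e1,B,e2,(A+B)/2,np.linalg.norm(A-B))
M=(A+B)/2;print("bar az",np.degrees(np.arctan2(*(A-B)[1::-1])))
print("rim",onz("top",T2(102,148),.05),onz("side",S2(120,306),.05))
print("weight top",onz("top",T2(303,100),.05))
```

```text
post [ 0.6332 -0.1171  0.105 ] 0.002290239338820485 [ 0.6344 -0.1169  0.105 ] [ 0.6321 -0.1172  0.105 ]
post [ 0.488  -0.0354  0.1017] 0.0005390136028097492 [ 0.488  -0.0352  0.105 ] [ 0.4871 -0.0328  0.105 ]
post [ 0.4893 -0.2     0.1071] 0.000669625495974019 [ 0.4892 -0.2004  0.105 ] [ 0.4901 -0.2021  0.105 ]
C [ 0.5372 -0.1175  0.105 ]
[ 0.5364 -0.1174  0.105 ]
post az 0.3829619985238377 0.09720565682340469
pointer [array([ 0.4477, -0.1182,  0.066 ]), array([ 0.4275, -0.1178,  0.066 ])]
ears [array([ 0.6192, -0.1195,  0.082 ]), array([ 0.5385, -0.034 ,  0.082 ]), array([ 0.4532, -0.1154,  0.082 ]), array([ 0.5345, -0.2015,  0.082 ])] [ 0.5363 -0.1176  0.082 ]
-1.3328544501585433 0.08287728801454819
88.5507686960555 0.08366304044850459
178.50237080274525 0.0831299636141438
-91.27658503664586 0.08390197829190249
notch [ 0.5925 -0.1555  0.084 ] -33.97211747779308 0.06776798258677841
notch [ 0.5717 -0.1755  0.084 ] -58.576805411185184 0.06779218290082943
bar [0.512  0.245  0.0764] 0.00011334948011483835 [0.4247 0.2624 0.0498] 0.003805583958165827 [0.4684 0.2537 0.0631] 0.0928698415309852
bar az -11.282166487913281
rim [0.4692 0.2532 0.05  ] [0.4668 0.2571 0.05  ]
weight top [0.5067 0.096  0.05  ]
```

The table centre is about (0.537, -0.117), yaw about 0.4°, and the notch is at about -46°, so it needs roughly -133° clockwise. I'll do three pushes in the sectors between posts with shut fingers, tool y radial. First I move near the table.

Careful with the scale: shifts go in units of 50 mm. That gives: -0.0315 m is -0.63, -0.0298 m is -0.596.

```bash
python3 nudge.py '[[[-0.63,-0.596,0,0,0],[-0.63,-0.596,0,0,0],[-0.63,-0.596,0,0,0],[-0.63,-0.596,0,0,0],[-0.63,-0.596,0,0,0],[-0.63,-0.596,0,0,0],[-0.63,-0.596,0,0,0],[-0.63,-0.596,0,0,0],[-0.63,-0.596,0,0,0],[-0.63,-0.596,0,0,0],[-0.63,-0.596,0,0,0],[-0.63,-0.596,0,0,0],[-0.63,-0.596,0,0,0],[-0.63,-0.596,0,0,0],[0,0,0,0.1425,0],[0,0,0,0.1425,0],[0,0,0,0.1425,0],[0,0,0,0.1425,0],[0,0,0,0.1425,0],[0,0,0,0.1425,0]]]' 40
cat >> h.py <<'E'
C=np.array([.5368,-.1174])
def st():
    o=bot.get_obs(); q=o["tool_rot"]; p=o["eef_pos"]
    yaw=2*np.degrees(np.arctan2(q[2],q[1])); d=p[:2]-C
    print("t %.2f pos"%o["t"],p.round(4),"xaz %.1f"%(yaw%360),"flask az %.1f r %.4f"%(np.degrees(np.arctan2(d[1],d[0]))%360,np.hypot(*d)),"F",o["contact_force"].round(1),"q",o["q"].round(2),"w %.2f g %.1f"%(o["gripper_width"],o["grasp_force"]))
    return p,np.radians(yaw)
def to(x,y,z=None):
    p,a=st(); d=np.array([x,y])-p[:2]; X=np.array([np.cos(a),np.sin(a)]);Y=np.array([np.sin(a),-np.cos(a)])
    print("need dx %.4f dy %.4f dz %.4f"%(d@X,d@Y,0 if z is None else p[2]-z))
E
python3 -c "
from h import *
to(.458,-.149,.071)"
```

```text
t: 2.1
eef_pos: [0.5005, 0.1005, 0.231]
tool_rot: [-0.0, 0.561, 0.828, -0.0]
contact_force: [-0.1, 0.2, -0.7]
gripper_width: -0.001
grasp_force: 0.0
t 2.10 pos [0.5005 0.1005 0.231 ] xaz 111.7 flask az 99.5 r 0.2209 F [-0.1  0.2 -0.7] q [-0.7   0.21  0.44  1.97 -0.11  0.99  0.17] w -0.00 g 0.0
need dx -0.2161 dy -0.1318 dz 0.1600
```

In the tool's units: -0.036 m is -0.72, 0.035 m is 0.7.

```bash
python3 nudge.py '[[[-0.72,-0.44,0,0,0],[-0.72,-0.44,0,0,0],[-0.72,-0.44,0,0,0],[-0.72,-0.44,0,0,0],[-0.72,-0.44,0,0,0],[-0.72,-0.44,0,0,0],[0,0,0.7,0,0],[0,0,0.7,0,0],[0,0,0.7,0,0],[0,0,0.4,0,0],[0,0,0.4,0,0],[0,0,0.3,0,0],[0,0,0,0,0]]]'
python3 -c "
from h import *
to(.458,-.149,.071)"
```

```text
t: 3.4
eef_pos: [0.4579, -0.1488, 0.0695]
tool_rot: [-0.002, 0.559, 0.829, -0.001]
contact_force: [0.5, 0.1, 0.5]
gripper_width: 0.003
grasp_force: 0.0
t 3.40 pos [ 0.4579 -0.1488  0.0695] xaz 112.1 flask az 201.7 r 0.0849 F [0.5 0.1 0.5] q [-0.21  0.44  0.49  2.16 -0.35  0.62  0.91] w 0.00 g 0.0
need dx -0.0002 dy 0.0000 dz -0.0015
```

In the tool's units: -0.001 m is -0.02, 0.004 m is 0.08.

```bash
python3 nudge.py '[[[0.06,0,-0.02,0.035,0],[0.06,0,0,0.035,0],[0.06,0,0,0.035,0],[0.06,0,0,0.035,0],[0.06,0,0,0.035,0],[0.08,0,0,0.047,0],[0.08,0,0,0.047,0],[0.08,0,0,0.047,0],[0.08,0,0,0.047,0],[0.08,0,0,0.047,0]]]'
python3 -c "
from h import *
st()"
```

```text
t: 4.4
eef_pos: [0.4526, -0.1157, 0.0731]
tool_rot: [0.0, 0.717, 0.697, 0.0]
contact_force: [-1.8, -2.2, 0.5]
gripper_width: 0.0
grasp_force: 1.4
t 4.40 pos [ 0.4526 -0.1157  0.0731] xaz 88.4 flask az 178.8 r 0.0843 F [-1.8 -2.2  0.5] q [-0.38  0.44  0.61  2.2  -0.43  0.62  0.52] w 0.00 g 1.4
```

In the tool's units: 0.004 m is 0.08, 0.001 m is 0.02.

```bash
python3 nudge.py '[[[0.08,0,0.02,0.047,0],[0.08,0,0,0.047,0],[0.08,0,0,0.047,0],[0.08,0,0,0.047,0],[0.08,0,0,0.047,0],[0.08,0,0,0.047,0],[0.08,0,0,0.047,0],[0.08,0,0,0.047,0],[0.08,0,0,0.047,0],[0.08,0,0,0.047,0],[0.08,0,0,0.047,0],[0,0,0,0,0]]]'
python3 -c "
from h import *
st()"
```

```text
t: 5.6
eef_pos: [0.464, -0.0728, 0.0719]
tool_rot: [-0.0, 0.871, 0.492, 0.0]
contact_force: [-0.4, -0.3, -0.3]
gripper_width: 0.001
grasp_force: 0.3
t 5.60 pos [ 0.464  -0.0728  0.0719] xaz 59.0 flask az 148.5 r 0.0853 F [-0.4 -0.3 -0.3] q [-0.57  0.48  0.75  2.2  -0.55  0.65  0.03] w 0.00 g 0.3
```

In the tool's units: -0.03 m is -0.6, -0.006 m is -0.12.

```bash
python3 nudge.py '[[[-0.12,0,0,0,0],[0,0,-0.6,0,0],[0,0,-0.8,0,0],[0,0,0,-0.1425,0],[0,0,0,-0.1425,0],[0,0,0,-0.1425,0],[0,0,0,-0.1425,0],[0,0,0,-0.1425,0],[0,0,0,-0.1425,0],[0,0,0,-0.1425,0],[0,0,0,-0.1425,0],[0,0,0,-0.1425,0],[0,0,0,-0.1425,0],[0,0,0,-0.1425,0],[0,0,0,-0.1425,0]]]'
python3 -c "
from h import *
to(.570,-.039,.072)
s=bot.read_camera('side');t=bot.read_camera('top')
r=lambda a,f:cv2.resize(a,None,fx=f,fy=f,interpolation=cv2.INTER_CUBIC)
cv2.imwrite('pics/z3.png',np.hstack([r(t[185:285,313:413],4),r(s[140:240,310:410],4)]))"
```

```text
t: 7.1
eef_pos: [0.4606, -0.0788, 0.1417]
tool_rot: [0.0, 0.197, 0.98, 0.0]
contact_force: [0.3, -0.6, 0.2]
gripper_width: -0.002
grasp_force: 0.0
t 7.10 pos [ 0.4606 -0.0788  0.1417] xaz 157.3 flask az 153.1 r 0.0854 F [ 0.3 -0.6  0.2] q [-0.36  0.27  0.47  2.15 -0.18  0.75  1.39] w -0.00 g 0.0
need dx -0.0856 dy 0.0789 dz 0.0697
```

View pics/z3.png

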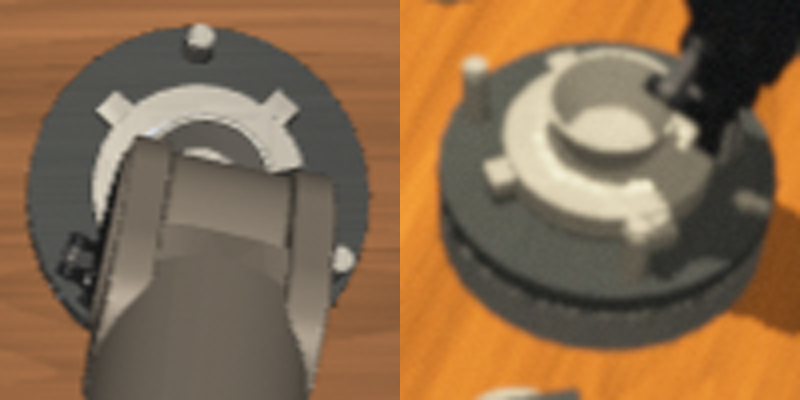

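Top crop: ears now at (114,108) and (280,108), i.e. about ±45°, so push one turned it ~45° as planned. Next is push two, on the ear at 45°.

In the tool's units: -0.0285 m is -0.57, 0.0263 m is 0.526.

```bash
python3 nudge.py '[[[-0.57,0.526,0,0,0],[-0.57,0.526,0,0,0],[-0.57,0.526,0,0,0],[0,0,0,0,0],[0,0,0.6,0,0],[0,0,0.4,0,0],[0,0,0.38,0,0],[0,0,0,0,0]]]'
python3 -c "
from h import *
to(.570,-.039,.072)"
```

```text
t: 8.0
eef_pos: [0.5686, -0.0389, 0.0705]
tool_rot: [-0.002, 0.201, 0.98, -0.0]
contact_force: [0.5, 0.9, -1.0]
gripper_width: -0.0
grasp_force: 0.7
t 8.00 pos [ 0.5686 -0.0389  0.0705] xaz 156.8 flask az 68.0 r 0.0847 F [ 0.5  0.9 -1. ] q [-0.34  0.54  0.39  1.96 -0.3   0.71  1.4 ] w -0.00 g 0.7
need dx -0.0013 dy 0.0005 dz -0.0015
```

In the tool's units: -0.004 m is -0.08, -0.003 m is -0.06.

```bash
python3 nudge.py '[[[-0.06,0,0,0.035,0],[-0.06,0,0,0.035,0],[-0.06,0,0,0.035,0],[-0.06,0,0,0.035,0],[-0.06,0,0,0.035,0],[-0.08,0,0,0.047,0],[-0.08,0,0,0.047,0],[-0.08,0,0,0.047,0],[-0.08,0,0,0.047,0],[-0.08,0,0,0.047,0],[-0.08,0,0,0.047,0]]]'
python3 -c "
from h import *
st()"
```

```text
t: 9.1
eef_pos: [0.6018, -0.0611, 0.0723]
tool_rot: [-0.001, 0.418, 0.908, 0.0]
contact_force: [-3.3, 1.8, 1.6]
gripper_width: -0.002
grasp_force: 1.2
t 9.10 pos [ 0.6018 -0.0611  0.0723] xaz 130.5 flask az 40.9 r 0.0860 F [-3.3  1.8  1.6] q [-0.37  0.61  0.51  1.88 -0.41  0.76  1.07] w -0.00 g 1.2
```

In the tool's units: -0.004 m is -0.08, -0.003 m is -0.06.

```bash
python3 nudge.py '[[[-0.08,0,0,0.047,0],[-0.08,0,0,0.047,0],[-0.08,0,0,0.047,0],[-0.08,0,0,0.047,0],[-0.08,0,0,0.047,0],[-0.08,0,0,0.047,0],[-0.08,0,0,0.047,0],[-0.06,0,0,0.035,0],[-0.04,0,0,0.02,0],[0,0,0,0,0]]]'
python3 -c "
from h import *
st()"
```

```text
t: 10.1
eef_pos: [0.6189, -0.0895, 0.0722]
tool_rot: [-0.0, 0.583, 0.813, -0.0]
contact_force: [-1.7, 1.1, 0.0]
gripper_width: -0.003
grasp_force: 0.8
t 10.10 pos [ 0.6189 -0.0895  0.0722] xaz 108.7 flask az 18.8 r 0.0867 F [-1.7  1.1  0. ] q [-0.38  0.66  0.6   1.83 -0.5   0.81  0.8 ] w -0.00 g 0.8
```

In the tool's units: 0.006 m is 0.12, -0.04 m is -0.8.

```bash
python3 nudge.py '[[[0.12,0,0,0,0],[0,0,-0.8,0,0],[0,0,-0.8,0,0],[0,0,0,-0.145,0],[0,0,0,0,0]]]'
python3 -c "
from h import *
to(.461,-.156,.072)"
```

```text
t: 10.6
eef_pos: [0.6182, -0.0839, 0.154]
tool_rot: [0.002, 0.521, 0.853, 0.001]
contact_force: [-1.0, 0.2, -1.0]
gripper_width: 0.003
grasp_force: 0.0
t 10.60 pos [ 0.6182 -0.0839  0.154 ] xaz 117.1 flask az 22.4 r 0.0880 F [-1.   0.2 -1. ] q [-0.43  0.54  0.64  1.79 -0.4   0.93  0.86] w 0.00 g 0.0
need dx 0.0075 dy -0.1728 dz 0.0820
```

In the tool's units: -0.0346 m is -0.692, 0.03 m is 0.6.

```bash
python3 nudge.py '[[[0.03,-0.692,0,0,0],[0.03,-0.692,0,0,0],[0.03,-0.692,0,0,0],[0.03,-0.692,0,0,0],[0.03,-0.692,0,0,0],[0,0,0,0,0],[0,0,0.6,0,0],[0,0,0.6,0,0],[0,0,0.42,0,0],[0,0,0,0,0]]]'
python3 -c "
from h import *
to(.461,-.156,.072)"
```

```text
t: 11.6
eef_pos: [0.4577, -0.1549, 0.0687]
tool_rot: [-0.002, 0.523, 0.852, -0.001]
contact_force: [0.1, 0.1, 0.5]
gripper_width: 0.004
grasp_force: 0.0
t 11.60 pos [ 0.4577 -0.1549  0.0687] xaz 116.9 flask az 205.3 r 0.0875 F [0.1 0.1 0.5] q [-0.28  0.47  0.6   2.17 -0.45  0.63  1.1 ] w 0.00 g 0.0
need dx -0.0025 dy 0.0024 dz -0.0033
```

```bash
python3 nudge.py '[[[0.06,0.008,-0.06,0.035,0],[0.06,0.008,0,0.035,0],[0.06,0.008,0,0.035,0],[0.06,0.008,0,0.035,0],[0.06,0.008,0,0.035,0],[0.08,0,0,0.047,0],[0.08,0,0,0.047,0],[0.08,0,0,0.047,0],[0.08,0,0,0.047,0],[0.08,0,0,0.047,0],[0.08,0,0,0.047,0],[0.08,0,0,0.047,0],[0.08,0,0,0.047,0],[0.08,0,0,0.047,0],[0.08,0,0,0.047,0]]]'
python3 -c "
from h import *
st()"
```

```text
t: 13.1
eef_pos: [0.4519, -0.102, 0.075]
tool_rot: [0.0, 0.767, 0.642, -0.0]
contact_force: [-3.0, -1.7, 1.5]
gripper_width: 0.001
grasp_force: 1.6
t 13.10 pos [ 0.4519 -0.102   0.075 ] xaz 79.8 flask az 169.7 r 0.0863 F [-3.  -1.7  1.5] q [-0.55  0.49  0.8   2.22 -0.58  0.66  0.49] w 0.00 g 1.6
```

In the tool's units: 0.004 m is 0.08, 0.003 m is 0.06.

```bash
python3 nudge.py '[[[0.08,0,0.04,0.047,0],[0.08,0,0,0.047,0],[0.08,0,0,0.047,0],[0.08,0,0,0.047,0],[0.06,0,0,0.035,0],[0,0,0,0,0],[0,0,0,0,0]]]'
python3 -c "
from h import *
st()"
python3 nudge.py '[[[-0.12,0,0,0,0],[0,0,-0.8,0,0],[0,0,-0.8,0,0],[1,0,-0.4,0,0],[1,0,0,0,0],[1,0,0,0,0],[1,0,0,0,0],[0.8,0,0,0,0],[0,0,0,0,0]]]'
python3 -c "
from h import *
st()
s=bot.read_camera('side');t=bot.read_camera('top')
cv2.imwrite('pics/top4.png',t);cv2.imwrite('pics/side4.png',s)
r=lambda a,f:cv2.resize(a,None,fx=f,fy=f,interpolation=cv2.INTER_CUBIC)
cv2.imwrite('pics/z4.png',np.hstack([r(t[185:285,313:413],4),r(s[140:240,310:410],4)]))"
```

```text
t: 13.8
eef_pos: [0.4575, -0.0832, 0.0728]
tool_rot: [0.0, 0.832, 0.554, 0.0]
contact_force: [-0.2, -0.5, 0.2]
gripper_width: 0.001
grasp_force: 0.2
t 13.80 pos [ 0.4575 -0.0832  0.0728] xaz 67.3 flask az 156.7 r 0.0864 F [-0.2 -0.5  0.2] q [-0.63  0.52  0.85  2.22 -0.64  0.67  0.29] w 0.00 g 0.2
t: 14.7
eef_pos: [0.5476, 0.136, 0.1704]
tool_rot: [-0.0, 0.83, 0.558, 0.001]
contact_force: [0.0, -0.4, 0.8]
gripper_width: 0.002
grasp_force: 0.0
t 14.70 pos [0.5476 0.136  0.1704] xaz 67.9 flask az 87.6 r 0.2536 F [ 0.  -0.4  0.8] q [-1.08  0.54  0.99  1.93 -0.55  0.97 -0.21] w 0.00 g 0.0
```

View pics/z4.png

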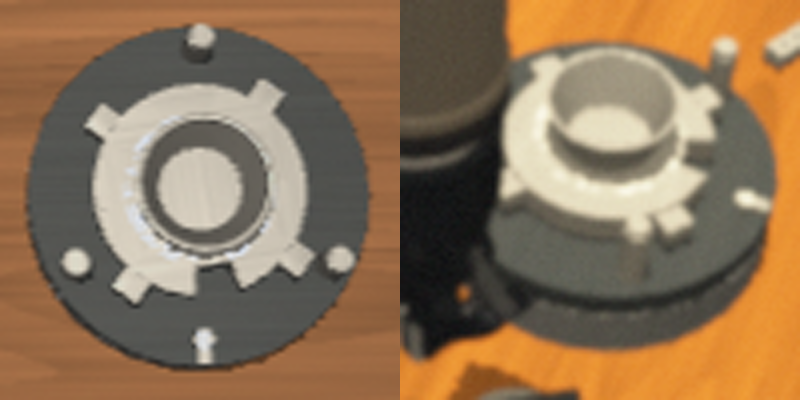

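The top crop shows the notch at roughly (215,275), still ~10° short of the pointer. The ears are at (100,120), (268,95), (300,262) and (130,288). I'll measure the phase numerically.

```bash
cat >> h.py <<'E'
def ears(t,c=C):
    h=cv2.cvtColor(t,cv2.COLOR_BGR2GRAY); 
    t4=cv2.resize(h,None,fx=4,fy=4,interpolation=cv2.INTER_LINEAR)
    m=t4[4*185:4*285,4*313:4*413]>130
    v,u=np.nonzero(m); ps=np.c_[(u+.5)/4-.5+313,(v+.5)/4-.5+185]
    k,d,V=K("top"); q=cv2.undistortPoints(ps[:,None],k,d)[:,0]
    R=V[:3,:3]; o=-R.T@V[:3,3]; w=np.c_[q[:,0],-q[:,1],-np.ones(len(q))]@R
    def at(z): return (o+w*((z-o[2])/w[:,2])[:,None])[:,:2]
    P=at(.082)-c; r=np.hypot(*P.T); a=np.arctan2(P[:,1],P[:,0])
    out=[]; s=(r>.073)&(r<.082)
    ph=np.angle(np.exp(4j*a[s]).sum())/4; print("ear phase mod90 %.2f n %d"%(np.degrees(ph)%90,s.sum()))
    for k in range(4):
        b=ph+k*np.pi/2; dd=np.angle(np.exp(1j*(a-b))); e=s&(abs(dd)<.25)
        A=np.degrees(b+dd[e].mean()); p=P[e].mean(0); out.append(p+c); print("  ear az %.2f n %d"%(A%360,e.sum()))
    D=out[0]-out[2]; D2=out[1]-out[3]
    cc=np.mean(out,0); print(" centre",cc," from diagonals %.2f %.2f"%(np.degrees(np.arctan2(D[1],D[0]))%90,np.degrees(np.arctan2(D2[1],D2[0]))%90))
    return out
E
python3 - <<'E'
from h import *
ears(cv2.imread("pics/top0.png"));ears(cv2.imread("pics/top4.png"))
E
```

```text
ear phase mod90 88.57 n 1667
  ear az 358.78 n 410
  ear az 88.65 n 413
  ear az 178.62 n 447
  ear az 268.20 n 397
 centre [ 0.53663683 -0.11734133]  from diagonals 88.70 88.43
ear phase mod90 53.91 n 1632
  ear az 325.19 n 389
  ear az 55.07 n 406
  ear az 142.60 n 436
  ear az 232.93 n 401
 centre [ 0.53672827 -0.11623351]  from diagonals 53.89 54.00
```

In the tool's units: -0.05 m is -1, -0.044 m is -0.88.

```bash
python3 nudge.py '[[[-0.88,0,0,0,0],[-1,0,0,0,0],[-1,0,0,0,0],[-1,0,0,0,0],[-1,0,0.4,0,0],[0,0,0,-0.035,0],[0,0,0,0,0]]]'
python3 -c "
from h import *
to(.455,-.0905,.072)"
```

```text
t: 15.5
eef_pos: [0.4513, -0.0949, 0.1523]
tool_rot: [-0.001, 0.824, 0.566, 0.0]
contact_force: [0.2, -0.3, -0.2]
gripper_width: -0.001
grasp_force: 0.0
t 15.50 pos [ 0.4513 -0.0949  0.1523] xaz 69.0 flask az 165.2 r 0.0884 F [ 0.2 -0.3 -0.2] q [-0.77  0.38  1.04  2.17 -0.45  0.82  0.19] w -0.00 g 0.0
need dx 0.0054 dy 0.0019 dz 0.0803
```

```bash
python3 nudge.py '[[[0.04,0.04,0.6,0,0],[0,0,0.6,0,0],[0,0,0.38,0,0],[0,0,0,0,0],[0.06,0,0,0.035,0],[0.06,0,0,0.035,0],[0.06,0,0,0.035,0],[0.06,0,0,0.035,0],[0.06,0,0,0.035,0],[0,0,0,0,0]]]'
python3 -c "
from h import *
st()"
```

```text
t: 16.5
eef_pos: [0.4625, -0.0773, 0.0743]
tool_rot: [0.0, 0.869, 0.495, 0.0]
contact_force: [-1.5, -0.5, 0.0]
gripper_width: 0.004
grasp_force: 0.5
t 16.50 pos [ 0.4625 -0.0773  0.0743] xaz 59.3 flask az 151.7 r 0.0844 F [-1.5 -0.5  0. ] q [-0.67  0.54  0.9   2.21 -0.68  0.69  0.18] w 0.00 g 0.5
```

In the tool's units: 0.0024 m is 0.048, 0.0022 m is 0.044.

```bash
python3 nudge.py '[[[0.048,0,0,0.028,0],[0.044,0,0,0.028,0],[0,0,0,0,0],[0,0,0,0,0]]]'
python3 -c "
from h import *
st()"
python3 nudge.py '[[[-0.12,0,0,0,0],[0,0,-0.8,0,0],[0,0,-0.8,0,0],[1,0,-0.6,0,0],[1,0,-0.4,0,0],[1,0,0,0,0],[1,0,0,0,0],[1,0,0,0,0],[0,0,0,0,0]]]'
python3 -c "
from h import *
st()
t=bot.read_camera('top')
cv2.imwrite('pics/top5.png',t);cv2.imwrite('pics/side5.png',bot.read_camera('side'))
ears(t)"
```

```text
t: 16.9
eef_pos: [0.4647, -0.0736, 0.0734]
tool_rot: [0.0, 0.883, 0.47, 0.0]
contact_force: [0.5, -1.0, 1.0]
gripper_width: -0.001
grasp_force: 0.4
t 16.90 pos [ 0.4647 -0.0736  0.0734] xaz 56.1 flask az 148.8 r 0.0844 F [ 0.5 -1.   1. ] q [-0.68  0.55  0.91  2.21 -0.7   0.7   0.13] w -0.00 g 0.4
t: 17.8
eef_pos: [0.5973, 0.1278, 0.1965]
tool_rot: [-0.0, 0.88, 0.475, 0.001]
contact_force: [-0.5, -0.8, -0.2]
gripper_width: -0.001
grasp_force: 0.0
t 17.80 pos [0.5973 0.1278 0.1965] xaz 56.7 flask az 76.1 r 0.2526 F [-0.5 -0.8 -0.2] q [-1.03  0.62  1.04  1.8  -0.6   1.08 -0.34] w -0.00 g 0.0
ear phase mod90 45.84 n 1642
  ear az 317.16 n 394
  ear az 47.09 n 407
  ear az 134.55 n 433
  ear az 224.69 n 408
 centre [ 0.53684815 -0.11618481]  from diagonals 45.85 45.89
```

Notch now at az 180.85°, under 1 mm from the mark. Next I measure the funnel precisely.

```bash
cat > f.py <<'E'
from h import *
np.set_printoptions(precision=4,suppress=True)
t=cv2.imread("pics/top0.png");s=cv2.imread("pics/side0.png")
res=[]
for n,im,(x0,y0,x1,y1) in(("top",t,(195,235,248,287)),("side",s,(296,288,356,348))):
    c=cv2.resize(im[y0:y1,x0:x1],None,fx=7,fy=7,interpolation=cv2.INTER_CUBIC)
    h=cv2.cvtColor(c,cv2.COLOR_BGR2HSV); m=((h[...,1]<70)).astype(np.uint8)
    cs=cv2.findContours(m,cv2.RETR_EXTERNAL,cv2.CHAIN_APPROX_NONE)[0]; k=max(cs,key=cv2.contourArea)
    hu=cv2.convexHull(k)
    bright=((h[...,1]<70)&(h[...,2]>150)).astype(np.uint8); pts=np.argwhere(bright)[:,::-1].astype(np.float32)
    e=cv2.fitEllipse(pts); print(n,"ring ellipse",e)
    ce=((e[0][0]+.5)/7-.5+x0,(e[0][1]+.5)/7-.5+y0); print(ce,onz(n,ce,.05)); res.append(ce)
    cv2.ellipse(c,e,(0,255,0),1); cv2.drawContours(c,[k],-1,(0,0,255),1)
    d=np.zeros((430,400,3),np.uint8); c=c[:430,:400]; d[:c.shape[0],:c.shape[1]]=c; 
    globals()["v_"+n]=d
print("tri rim",tri(res[1],res[0]))
cv2.imwrite("pics/z6.png",np.hstack([v_top,v_side]))
E
python3 f.py
```

```text
top ring ellipse ((178.364990234375, 172.2128448486328), (234.45199584960938, 243.00485229492188), 39.97063064575195)
(220.05214146205358, 259.1732635498047) [0.469  0.2538 0.05  ]
side ring ellipse ((209.0228729248047, 200.2126007080078), (283.89764404296875, 289.4280090332031), 95.05314636230469)
(325.4318389892578, 316.1732286725725) [0.4676 0.2566 0.05  ]
tri rim (array([0.4689, 0.2547, 0.0445]), np.float64(0.0008528651714368013))
```

View pics/z6.png

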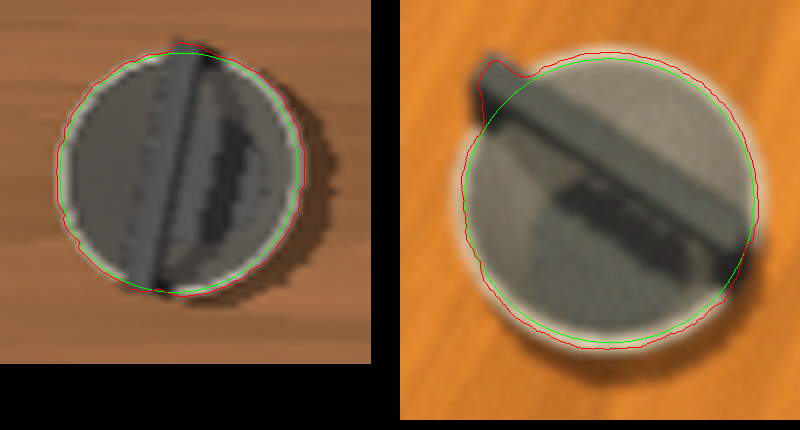

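The ring fits well: rim centre near (178,172) in the top crop and (209,200) in the side crop. The bar's top face runs (187,48)→(144,285) in top and (87,70)→(338,232) in side.

Run:
```python
from h import *
np.set_printoptions(precision=4,suppress=True)
T=lambda x,y:((x+.5)/7-.5+195,(y+.5)/7-.5+235)
S=lambda x,y:((x+.5)/7-.5+296,(y+.5)/7-.5+288)
e=[tri(S(87,70),T(187,48)),tri(S(338,232),T(144,285))]
print(e); A,B=e[0][0],e[1][0]; print((A+B)/2,np.linalg.norm(A-B),np.degrees(np.arctan2(*(A-B)[1::-1])))
a,b=[onz("top",T(*p),.086) for p in[(187,48),(144,285)]];print("top@.086",a,b,(a+b)/2,np.degrees(np.arctan2(*(a-b)[1::-1])))
a,b=[onz("side",S(*p),.086) for p in[(87,70),(338,232)]];print("side@.086",a,b,(a+b)/2,np.degrees(np.arctan2(*(a-b)[1::-1])))
to(.469,.255,.2)
```

```text
[(array([0.5121, 0.2464, 0.0796]), np.float64(0.0006179862757149843)), (array([0.4264, 0.2594, 0.0781]), np.float64(0.0003029575520779516))]
[0.4692 0.2529 0.0789] 0.08661643898162154 -8.644948452434118
top@.086 [0.5117 0.2452 0.086 ] [0.4263 0.2578 0.086 ] [0.469  0.2515 0.086 ] -8.391225076636923
side@.086 [0.5103 0.2487 0.086 ] [0.4254 0.2622 0.086 ] [0.4679 0.2555 0.086 ] -9.020969004846073
t 17.90 pos [0.5947 0.1205 0.197 ] xaz 56.2 flask az 76.3 r 0.2448 F [-0.6 -0.9 -0.6] q [-1.02  0.61  1.05  1.81 -0.6   1.08 -0.34] w -0.00 g 0.0
need dx 0.0419 dy -0.1792 dz -0.0030
```

In the tool's units: -0.0448 m is -0.896, 0.0105 m is 0.21.

```bash
python3 nudge.py '[[[0.21,-0.896,0,0,1],[0.21,-0.896,0,0,1],[0.21,-0.896,0,0,1],[0.21,-0.896,0,0,1],[0,0,0,0.1417,1],[0,0,0,0.1417,1],[0,0,0,0.1417,1],[0,0,0,0.1417,1],[0,0,0,0.1417,1],[0,0,0,0.1417,1],[0,0,0,0.1417,1],[0,0,0,0.1417,1],[0,0,0,0,1]]]' 40
python3 -c "
from h import *
to(.4688,.2535,.063)"
```

```text
t: 19.2
eef_pos: [0.469, 0.2528, 0.1975]
tool_rot: [0.0, 0.997, -0.079, -0.0]
contact_force: [-0.4, -0.2, 0.7]
gripper_width: 1.001
grasp_force: 0.0
t 19.20 pos [0.469  0.2528 0.1975] xaz 350.9 flask az 100.4 r 0.3763 F [-0.4 -0.2  0.7] q [-1.55  0.73  1.41  1.98 -0.79  1.16 -1.54] w 1.00 g 0.0
need dx -0.0004 dy -0.0007 dz 0.1345
```

In the tool's units: 0.035 m is 0.7, 0.03 m is 0.6.

```bash
python3 nudge.py '[[[0,0,0.7,0,1],[0,0,0.7,0,1],[0,0,0.6,0,1],[0,0,0.4,0,1],[0,-0.01,0.28,0,1],[0,0,0,0,1]]]'
python3 -c "
from h import *
to(.4688,.2535,.063)"
```

```text
t: 19.8
eef_pos: [0.4685, 0.2542, 0.0626]
tool_rot: [0.0, 0.997, -0.077, -0.001]
contact_force: [-1.1, 0.2, 0.4]
gripper_width: 1.001
grasp_force: 0.0
t 19.80 pos [0.4685 0.2542 0.0626] xaz 351.2 flask az 100.4 r 0.3779 F [-1.1  0.2  0.4] q [-1.41  0.85  1.15  2.07 -1.01  0.95 -1.4 ] w 1.00 g 0.0
need dx 0.0004 dy 0.0007 dz -0.0004
```

Careful with the scale: shifts go in units of 50 mm. That gives: -0.04 m is -0.8, -0.035 m is -0.7.

```bash
python3 nudge.py '[[[0,0,0,0,0.3],[0,0,0,0,0.3],[0,0,0,0,0.3],[0,0,0,0,0],[0,0,0,0,0],[0,0,0,0,0],[0,0,0,0,0]]]' 60
python3 -c "
from h import *
st()"
python3 nudge.py '[[[0,0,-0.1,0,0],[0,0,-0.2,0,0],[0,0,-0.4,0,0],[0,0,-0.6,0,0],[0,0,-0.8,0,0],[0,0,-0.7,0,0],[0,0,0,0,0]]]'
python3 -c "
from h import *
to(.5368,-.1166)
for n in ('top','side'): cv2.imwrite(f'pics/{n}6.png',bot.read_camera(n))
t,s=cv2.imread('pics/top6.png'),cv2.imread('pics/side6.png')
r=lambda a,f:cv2.resize(a,None,fx=f,fy=f,interpolation=cv2.INTER_CUBIC)
cv2.imwrite('pics/z7.png',np.hstack([r(t[185:315,180:310],3),r(s[200:330,240:370],3)]))"
```

```text
t: 20.5
eef_pos: [0.4696, 0.2552, 0.064]
tool_rot: [-0.0, 0.997, -0.077, 0.0]
contact_force: [-2.0, -0.8, 5.0]
gripper_width: 0.126
grasp_force: 59.4
t 20.50 pos [0.4696 0.2552 0.064 ] xaz 351.1 flask az 100.2 r 0.3786 F [-2.  -0.8  5. ] q [-1.41  0.85  1.16  2.07 -1.01  0.95 -1.41] w 0.13 g 59.4
t: 21.2
eef_pos: [0.4717, 0.2552, 0.208]
tool_rot: [-0.002, 0.997, -0.078, 0.003]
contact_force: [0.4, -0.2, -2.2]
gripper_width: 0.126
grasp_force: 58.7
t 21.20 pos [0.4717 0.2552 0.208 ] xaz 351.1 flask az 99.9 r 0.3783 F [ 0.4 -0.2 -2.2] q [-1.55  0.7   1.4   1.97 -0.77  1.16 -1.56] w 0.13 g 58.7
need dx 0.1218 dy 0.3573 dz 0.0000
```

View pics/z7.png

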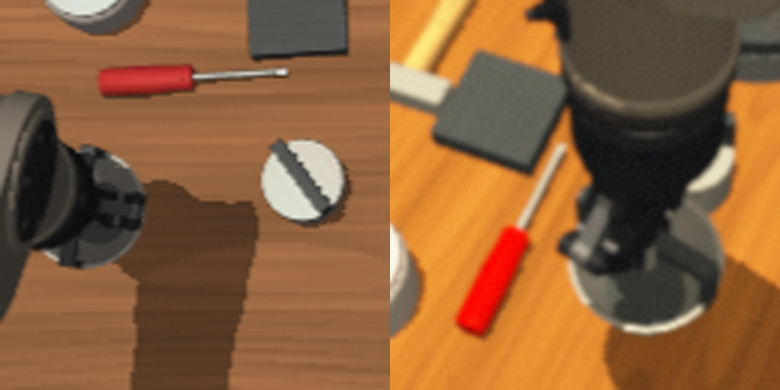

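The crops show the funnel hanging level in the gripper, with the weight undisturbed. I'll carry it to the flask.

In the tool's units: -0.01 m is -0.2, 0.01 m is 0.2.

```bash
python3 nudge.py '[[[0.1,0.32,-0.2,0,0],[0.2,0.6,0,0,0],[0.25,0.74,0,0,0],[0.25,0.74,0,0,0],[0.25,0.74,0,0,0],[0.25,0.74,0,0,0],[0.25,0.74,0,0,0],[0.25,0.74,0,0,0],[0.25,0.74,0,0,0],[0.2,0.54,0,0,0],[0.1,0.28,0,0,0],[0,0,0,0,0],[0,0,0,0,0]]]'
python3 -c "
from h import *
to(.5368,-.1166,.14)"
```

```text
t: 22.6
eef_pos: [0.5312, -0.1044, 0.2124]
tool_rot: [-0.0, 0.997, -0.078, -0.001]
contact_force: [-0.1, -0.6, -2.9]
gripper_width: 0.125
grasp_force: 58.7
t 22.60 pos [ 0.5312 -0.1044  0.2124] xaz 351.1 flask az 113.3 r 0.0142 F [-0.1 -0.6 -2.9] q [-0.81  0.57  1.26  1.94 -0.62  1.09 -1.02] w 0.13 g 58.7
need dx 0.0074 dy 0.0112 dz 0.0724
```

In the tool's units: 0.015 m is 0.3, 0.006 m is 0.12.

```bash
python3 nudge.py '[[[0.08,0.12,0,0,0],[0.084,0.104,0,0,0],[0,0,0.3,0,0],[0,0,0.3,0,0],[0,0,0.12,0,0],[0,0,0,0,0],[0,0,0,0,0]]]'
python3 -c "
from h import *
to(.5375,-.1165,.158)
for n in ('top','side'): cv2.imwrite(f'pics/{n}7.png',bot.read_camera(n))
t,s=cv2.imread('pics/top7.png'),cv2.imread('pics/side7.png')
r=lambda a,f:cv2.resize(a,None,fx=f,fy=f,interpolation=cv2.INTER_CUBIC)
cv2.imwrite('pics/z8.png',np.hstack([r(t[185:285,313:413],4),r(s[120:220,310:410],4)]))"
```

```text
t: 23.3
eef_pos: [0.5383, -0.1172, 0.1774]
tool_rot: [0.0, 0.997, -0.077, -0.0]
contact_force: [0.3, -0.0, -2.3]
gripper_width: 0.125
grasp_force: 58.7
t 23.30 pos [ 0.5383 -0.1172  0.1774] xaz 351.1 flask az 6.6 r 0.0015 F [ 0.3 -0.  -2.3] q [-0.73  0.62  1.18  1.96 -0.67  1.04 -0.97] w 0.13 g 58.7
need dx -0.0009 dy -0.0006 dz 0.0194
```

View pics/z8.png

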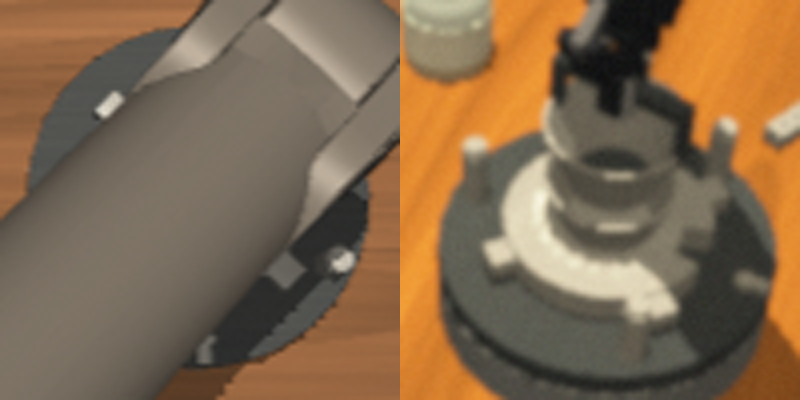

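The funnel hangs over the mouth, centred and level in the side view (around (612,190)). Now lowering, slowly near contact.

In the tool's units: 0.004 m is 0.08, 0.003 m is 0.06.

```bash
python3 nudge.py '[[[-0.016,-0.01,0.08,0,0],[0,0,0.08,0,0],[0,0,0.06,0,0],[0,0,0.04,0,0],[0,0,0.03,0,0],[0,0,0,0,0],[0,0,0,0,0]]]'
python3 -c "
from h import *
st()"
```

```text
t: 24.1
eef_pos: [0.5378, -0.1167, 0.1631]
tool_rot: [0.0, 0.997, -0.077, 0.0]
contact_force: [-0.2, -0.4, -1.5]
gripper_width: 0.125
grasp_force: 58.7
t 24.10 pos [ 0.5378 -0.1167  0.1631] xaz 351.1 flask az 35.9 r 0.0012 F [-0.2 -0.4 -1.5] q [-0.72  0.63  1.16  1.97 -0.69  1.01 -0.95] w 0.12 g 58.7
```

In the tool's units: 0.001 m is 0.02.

```bash
python3 nudge.py '[[[0,0,0.02,0,0],[0,0,0.02,0,0],[0,0,0.02,0,0],[0,0,0,0,0]]]' | grep -E 'eef|contact'; python3 nudge.py '[[[0,0,0.02,0,0],[0,0,0.02,0,0],[0,0,0,0,0]]]'| grep -E 'eef|contact'
```

```text
eef_pos: [0.5378, -0.1161, 0.1601]
contact_force: [-1.7, 2.9, 0.7]
eef_pos: [0.5378, -0.116, 0.1581]
contact_force: [-1.6, 4.4, 4.5]
```

Contact, with a small side force, so I'll shift slightly along it to relieve.

In the tool's units: -0.0004 m is -0.008, -0.0006 m is -0.012.

```bash
python3 nudge.py '[[[-0.008,-0.012,0,0,0],[-0.008,-0.012,0,0,0],[0,0,0,0,0],[0,0,0,0,0]]]' | grep -E 'eef|contact'; python3 nudge.py '[[[0,0,0.01,0,0],[0,0,0,0,0],[0,0,0,0,0]]]'| grep -E 'eef|contact'
```

```text
eef_pos: [0.5373, -0.1153, 0.158]
contact_force: [0.1, 2.8, -0.6]
eef_pos: [0.5372, -0.1153, 0.1576]
contact_force: [-0.1, 2.7, 1.6]
```

In the tool's units: -0.0008 m is -0.016, 0.0005 m is 0.01.

```bash
python3 nudge.py '[[[0,-0.016,0,0,0],[0,0,0.01,0,0],[0,0,0,0,0],[0,0,0,0,0]]]' | grep -E 'eef|contact'; python3 nudge.py '[[[0,0,0.014,0,0],[0,0,0,0,0],[0,0,0,0,0]]]'| grep -E 'eef|contact'
```

```text
eef_pos: [0.5371, -0.1147, 0.157]
contact_force: [0.7, 0.5, -2.1]
eef_pos: [0.5371, -0.1145, 0.1563]
contact_force: [-0.1, 1.7, -1.2]
```

In the tool's units: 0.0007 m is 0.014, -0.0003 m is -0.006.

```bash
python3 nudge.py '[[[0,-0.006,0.014,0,0],[0,0,0,0,0],[0,0,0,0,0]]]' | grep -E 'eef|contact'; python3 nudge.py '[[[0,0,0.014,0,0],[0,0,0,0,0],[0,0,0,0,0]]]'| grep -E 'eef|contact'
```

```text
eef_pos: [0.5372, -0.1142, 0.1556]
contact_force: [-0.3, 1.8, -1.4]
eef_pos: [0.5372, -0.1141, 0.1551]
contact_force: [-1.4, 3.0, 1.2]
```

```bash
python3 nudge.py '[[[-0.008,-0.012,0,0,0],[0,0,0,0,0]]]' | grep -E 'eef|contact'; python3 nudge.py '[[[0,0,0.014,0,0],[0,0,0,0,0],[0,0,0,0,0]]]'| grep -E 'eef|contact'
```

```text
eef_pos: [0.5371, -0.1139, 0.155]
contact_force: [0.0, -0.3, -1.1]
eef_pos: [0.5372, -0.114, 0.1549]
contact_force: [-2.4, 1.5, 5.9]
```

Resting (stopped descending with ~8 N). Release gently.

In the tool's units: -0.0003 m is -0.006.

```bash
python3 nudge.py '[[[0,0,-0.006,0,0],[0,0,0,0,0]]]' 20 | grep -E 'eef|contact'; python3 nudge.py '[[[0,0,0,0,0.2],[0,0,0,0,0.3],[0,0,0,0,0.5],[0,0,0,0,1],[0,0,0,0,1],[0,0,0,0,1],[0,0,-0.2,0,1],[0,0,-0.6,0,1],[0,0,-0.8,0,1],[0,0,-0.8,0,1],[0,0,0,0,1]]]'; python3 -c "
from h import *
st()"
```

```text
eef_pos: [0.5372, -0.1139, 0.1549]
contact_force: [-1.4, 1.7, 4.6]
t: 28.6
eef_pos: [0.5394, -0.1153, 0.2799]
tool_rot: [0.0, 0.997, -0.078, 0.004]
contact_force: [0.5, -0.1, -0.1]
gripper_width: 0.997
grasp_force: 0.0
t 28.60 pos [ 0.5394 -0.1153  0.2799] xaz 351.1 flask az 38.6 r 0.0033 F [ 0.5 -0.1 -0.1] q [-0.85  0.52  1.34  1.85 -0.55  1.2  -1.06] w 1.00 g 0.0
```

In the tool's units: -0.04 m is -0.8.

```bash
python3 nudge.py '[[[0,-0.8,0,0,1],[0,-0.8,0,0,1],[0,-0.8,0,0,1],[0,-0.8,0,0,1],[0,-0.8,0,0,1],[0,0,0,0,1],[0,0,0,0,1]]]'|grep eef; python3 -c "
from h import *
st()
for n in ('top','side'): cv2.imwrite(f'pics/{n}8.png',bot.read_camera(n))
t,s=cv2.imread('pics/top8.png'),cv2.imread('pics/side8.png')
ears(t)
r=lambda a,f:cv2.resize(a,None,fx=f,fy=f,interpolation=cv2.INTER_CUBIC)
cv2.imwrite('pics/z9.png',np.hstack([r(t[185:285,313:413],4),r(s[120:220,310:410],4)]))"
```

```text
eef_pos: [0.5677, 0.0849, 0.2744]
t 29.30 pos [0.5677 0.0849 0.2744] xaz 351.3 flask az 81.3 r 0.2047 F [-0.6  0.2  0.7] q [-1.16  0.61  1.34  1.8  -0.62  1.25 -1.36] w 1.00 g 0.0
ear phase mod90 45.85 n 1637
  ear az 317.16 n 394
  ear az 47.09 n 407
  ear az 134.59 n 429
  ear az 224.68 n 407
 centre [ 0.53683689 -0.11618603]  from diagonals 45.87 45.89
```

View pics/z9.png

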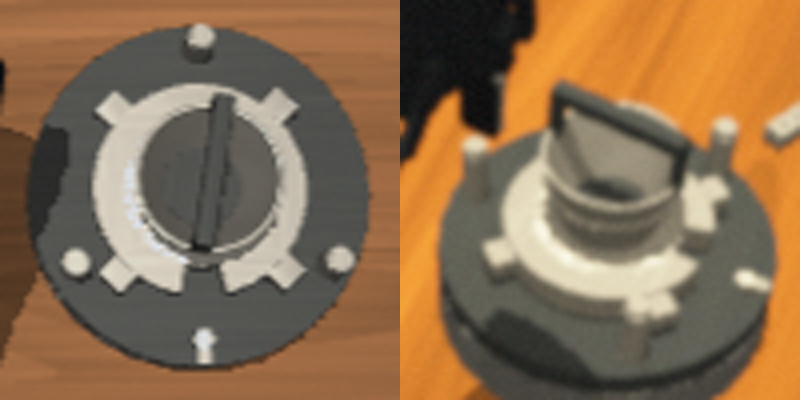

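Notch unchanged at the pointer; the funnel sits in the mouth with its bar (222,97)→(202,246) in the top crop. I'll check tilt and height from both views.

Run:
```python
from h import *
np.set_printoptions(precision=4,suppress=True)
T=lambda x,y:((x+.5)/4-.5+313,(y+.5)/4-.5+185)
S=lambda x,y:((x+.5)/4-.5+310,(y+.5)/4-.5+120)
e=[tri(S(160,88),T(222,97)),tri(S(285,150),T(202,246))]
A,B=e[0][0],e[1][0];print(e,(A+B)/2,np.linalg.norm(A-B))
print("expected top of bar", proj("top",np.array([.5368,-.1162,.177])),proj("side",np.array([.5368,-.1162,.177])),"seen",T(212,171.5),S(222.5,119))
z=.141
print("rim centre by top extremes",onz("top",T(207,182),z))
```

```text
[(array([ 0.5793, -0.121 ,  0.1731]), np.float64(0.0031576213082426794)), (array([ 0.4921, -0.1074,  0.1689]), np.float64(0.00014492587334444257))] [ 0.5357 -0.1142  0.171 ] 0.08834436713351204
expected top of bar [366.8193 226.9443] [364.7539 146.665 ] seen (365.625, 227.5) (365.25, 149.375)
rim centre by top extremes [ 0.5337 -0.1141  0.141 ]
```

```bash
python3 -c "
from h import *
print(bot.hand_in())"
```

```text
the job is handed in; nothing more can be done
None
```

I turned the flask so its notch is at the pointer (measured within about 1 mm), nested the funnel loosely in its mouth, let go and handed the job in at about 29 s; the judge returned no verdict.

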